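# Clip a shoe sole into its shaped jig tray

## Robot

A 6-joint arm with a two-finger parallel gripper is mounted at the origin on the work surface. World frame = base frame: x ahead of the robot, y to its left, z up, the work surface at z = 0. Lengths are in m, angles in rad, forces in N, time in s.
With the tool pointing down it reaches from about 0.275 to 0.875 m from the base axis. Payload 12.5 kg.
Tool frame: the origin (TCP) lies at the very end of the fingers, on their centre line; the grasp point (between the pads) lies 19 mm behind it (env.grip_point_offset is the distance from the TCP to the grasp point, in m); z points along the fingers, y is the direction in which the jaws open and shut (so a half turn about z gives the same grasp; the last joint's range is limited). The gripper opens to 85 mm and grips with 20 to 120 N. Pads are 22 mm wide; open, the fingers measure 114 mm over their backs; the gripper's body (76 mm by 85 mm) begins 54 mm behind the grasp point. The pads swing forward as they close: fully open they stand 13 mm farther back than shut.
Start: joints at [-1.417, 0.351, 1.652, -0, 1.139, -0.085], TCP at [0.13, -0.534, 0.231] pointing down, gripper open.
Joint ranges: [-2.75, 2.75], [-0.79, 2.1], [0.01, 2.65], [-1.57, 4.71], [0.07, 3.14], [-2.87, 2.87]. Speed limits (rad/s): [2.22, 2.22, 2.79, 3.14, 3.14, 3.14].

## Interface

Orientations are given as a unit quaternion [x, y, z, w].
In Python, from cell import monitor, eyes, ticket, env gives the robot as it stands.
- The arm moves only by the tool apply_moves, never from a script. Its argument "increments" is a list of rows, each a list of 3 entries, a list of its own where there are three numbers: the turn, a rotation vector about the world's x, y, z in degrees, then the shift along the world's x, y, z in mm, then the closure, from 0 (fully open) to 1 (shut). A call has exactly 5 rows; each row is the pose to reach, as a shift and turn from the pose commanded when the call began; what a row does not reach only later rows make up. A row lasts 1/8 s, in which the tool goes at most 62.5 mm and 10.7 degrees, less where a joint would pass 70% of its speed; a pose out of reach is approached as far as the arm can. A call with a gripper value outside its range is refused whole. The fingers move at their own pace and stop on an object; "force" is the grip in N (left out, the last holds). Time passes only in rows, so rows that repeat a pose let the fingers close, or fill a call up. It gives the time, the measured TCP pose, the force and the opening at its end, in the units of the state.
- monitor.state(): the state, without advancing time (a new reading comes with each control period).
- eyes.grab_frame(name): name is "scene" or "top"; returns the picture (420x560x3 uint8, blue, green, red); there is no depth.
- eyes.camera_info(name): a dict with "vertical_fov" (degrees; the focal length in pixels is half the picture's height over the tangent of half this angle, whatever the lens; pixels are square), "cx", "cy" (the principal point, pixels), "R" (3x3) and "t" (3): a world point X has camera coordinates R X + t. Camera axes: x right, y down, z forward; pixel columns grow to the right and rows downward; lengths in m; the calibration is good to about 2 mm. A picture is of the moment at which its call begins. camera_info takes no time and is no camera call.
- ticket.job_done(): hands the job in, once; it reports no verdict.
The state is a dict: "t": time; "qpos": joint angles; "joint_vel": joint speeds; "tau": joint torques, N m; "eef_pos": TCP position; "ee_rot": TCP orientation; "ft_force": force on the tool from outside, world axes, zero at the start; "ft_torque": the same for the moment, N m; "width": finger opening in m.
Only numpy, scipy, OpenCV 4.12 (cv2) and the standard library are available. Lean on these libraries where they do the work, as an engineer would, in place of code of your own. Each camera call takes 0.05 s, during which the arm holds its last target.

## Task

Press the loose left sole, footbed up, into the empty sole-shaped cutout of the jig tray beside its mate, its toe pointing the same way as the mate's, until it is fully home and both the toe clip and the heel clip have snapped over it; then let go. The insert with the cutout is clamped somewhat forward or back of the tray's middle, so feel or look for the place where the sole drops in. Leave the other things on the bench where they are.

Things in the scene. Friction and masses are not known exactly. Their poses are not given: they have to be found in the camera images.
- sole_mid (a point): The loose part: dark hard-rubber left sole of a child's shoe, 164 mm long, 22 mm thick, 0.1-0.2 kg, footbed up. Point in the middle of its waist, half-way up. x to the toe, y to its left, z up. Grip here, it balances here: parallel sides 35 mm apart (y +-17.5 mm) from x -15 to 15 mm. Heel end x -82, up to 46 mm wide; ball up to 57 mm wide; toe tip x 82. Bottom edge bevelled 1.2 mm.
- sole_toe (a point): Point on the flat top face of the loose sole over the ball of the foot, 50 mm toewards of the middle; a good place to press. Axes as sole_mid. The last 6 mm of the sole at the toe and at the heel is only a lip, 8 mm thick at the bottom, which the clips hold down.
- sole_heel (a point): Point on the flat top face of the loose sole over the heel, 55 mm heelwards of the middle; a good place to press. Axes as sole_mid.
- tray: Fixed low aluminium tray, 270 mm (x) by 222 mm (y), rim 14 mm high; origin at its centre on the bench, x the way the toes point, y to the left, z up. Its right half (y -54 mm) holds the right sole, already clipped in. Its left half holds a grey insert block 210 x 100 mm, top 30 mm over the bench, with the empty sole-shaped cutout.
- cutout (a point): Nominal middle of the cutout: tray point (0, 54, 30) mm, level with the insert's top, axes as tray. The real insert has the same angle and y but is clamped up to 25 mm fore or aft along x, unreported: find it by feel or sight. On the spot, the sole (its sole_mid over the cutout's middle) drops 4 to 7 mm into the mouth and rests on the clips; off it, the sole stays on top.
- cutout_floor (a point): Nominal middle of the cutout's floor, 20 mm below the insert's top and 10 mm over the bench; it lies fore or aft with the insert. The cutout is 1.5 mm wider than the sole on each side and 2 mm longer at each end. A sole that is home lies on this floor, its top 32 mm over the bench, 2 mm above the insert.
- clip_toe (a joint): Fixed steel spring clip in the cutout's toe end wall: sloped nose 12 mm wide reaching 4.5 mm in, 9 to 18 mm over the floor; its steel tab lies flush in the insert's top. 0 = sprung out (at the start, and again once snapped over the sole's lip); grows in m, to 0.007, as it is pushed back. Pressing that end of the sole past it takes about 5 to 10 N; then the sole goes down to the floor.
- clip_heel (a joint): The same kind of clip at the heel end of the empty cutout.
- brush: Bystander: shoe brush with wooden back, 130 x 46 mm, 40 mm high, standing on its bristles; origin under its centre.
- tin: Bystander: flat round metal polish tin, 72 mm across, 24 mm high; origin under its centre.
- bottle: Bystander: standing white glue bottle, 48 mm across, 120 mm high; origin under its centre.
- shoe: Bystander: a child's light shoe, about 190 mm long, 62 mm high; origin under its middle.
- hammer: Bystander: hammer lying on the bench; origin at its handle, near the middle.
- tape: Bystander: ring of tape lying flat, 64 mm across, 18 mm high; origin under its centre.
- heel_block: Bystander: small loose dark heel block, 48 x 44 x 22 mm; origin under it.
There are look-alikes about, which are no part of the job. There is more than one size of the part that bears sole_mid; the job needs the largest.

How it is judged:
At the end, for the whole second after the job is handed in: The sole lies in the left cutout, toe the same way as the mate (middle within 30 mm in x, 4 mm in y of the tray point (0, 54) mm), footbed up, level within 0.05 rad, its top at toe and heel 30 to 33.6 mm over the bench, both clips sprung out to under 2 mm, the sole at rest (z of sole_toe in the frame of tray between 0.03 and 0.0336 m and z of sole_heel in the frame of tray between 0.03 and 0.0336 m and x of sole_mid in the frame of tray between -0.03 and 0.03 m and y of sole_mid in the frame of tray between 0.05 and 0.058 m and x of sole_toe in the frame of tray above 0.015 m and angle between sole_mid's own z axis and vertical below 0.05 rad and value of joint each of clip_toe, clip_heel below 0.002 m and linear speed of sole below 0.01 m/s); the robot touches nothing.
It fails at once if a bystander is moved by more than 30 mm (distance of any of brush, tin, bottle, shoe, hammer, tape, heel_block from where it was at the start of the episode above 0.03 m).
It also fails if it takes over 58 s, if anything falls off the work surface, if the arm or the gripper's body presses on something with over 40 N, if the wrist force passes 120 N, or if a joint passes its speed limit or range.

## Working session

There is one attempt and no reset: what is moved stays moved. The work goes in short steps, Python scripts to look and compute and a tool call to move; the robot and the scene stay as the last step left them, time stands still between calls to the robot, and variables do not carry over. Pictures are saved under pics/ and viewed, and the job is handed in when it is done.

Besides the shell and the picture viewer there is one more tool, called after "Emit:" by a JSON object that holds its "name" and its "arguments". apply_moves: Moves the arm, as the interface text tells. Its arguments: {"type":"object","properties":{"increments":{"type":"array"},"force":{"type":"number"}},"required":["increments"]}

```bash
mkdir -p pics; ls; python3 - <<'E'
from cell import monitor, eyes, ticket, env
import cv2
for n in("scene","top"):
    cv2.imwrite(f"pics/{n}0.png",eyes.grab_frame(n)); print(n,eyes.camera_info(n))
print(monitor.state(), env.grip_point_offset)
E
```

```text
pics
scene {'vertical_fov': 50.32210747189589, 'cx': 289.0931575610492, 'cy': 212.74844551209222, 'R': array([[ 0.80143132,  0.5980198 ,  0.0089531 ],
       [ 0.34070943, -0.44419349, -0.82861887],
       [-0.49155358,  0.66713152, -0.55974156]]), 't': array([-0.4277884 , -0.12824412,  1.51561256])}
top {'vertical_fov': 43.17351066857232, 'cx': 279.8776963005461, 'cy': 202.26136301711963, 'R': array([[ 1.60466830e-02, -9.99870988e-01, -7.14572064e-04],
       [-9.81816969e-01, -1.56217339e-02, -1.89186153e-01],
       [ 1.89150582e-01,  3.73738919e-03, -9.81940980e-01]]), 't': array([-0.01632824,  0.52790911,  1.36412283])}
{'t': 0.1, 'qpos': array([-1.41658061e+00,  3.51203111e-01,  1.65236440e+00,  9.33520999e-06,
        1.13908369e+00, -8.46008104e-02]), 'joint_vel': array([-0.00065373, -0.00039212, -0.00266443,  0.00164706,  0.00213834,
        0.00114843]), 'tau': array([ 1.01677342e-03, -5.06831682e+01, -2.91876018e+01, -5.08849462e-05,
        2.64189272e-03, -2.18329376e-05]), 'eef_pos': array([ 0.13008501, -0.53408981,  0.23079925]), 'ee_rot': array([ 9.92879394e-01,  1.19122749e-01, -1.41831226e-05, -5.29098449e-04]), 'ft_force': array([-0.58201075, -0.57405262, -0.29968099]), 'ft_torque': array([-0.01197113, -0.01008204,  0.05287877]), 'width': 0.08580199358684364} 0.0187
```

View pics/scene0.png

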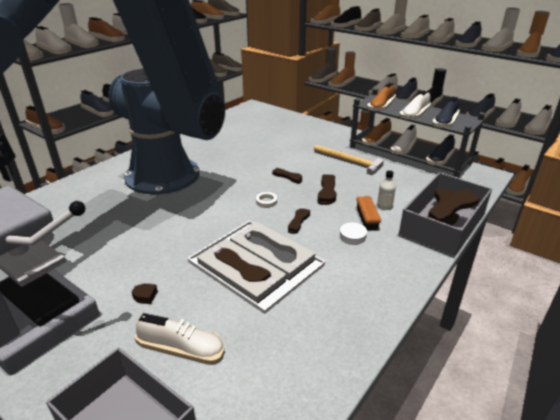

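View pics/top0.png

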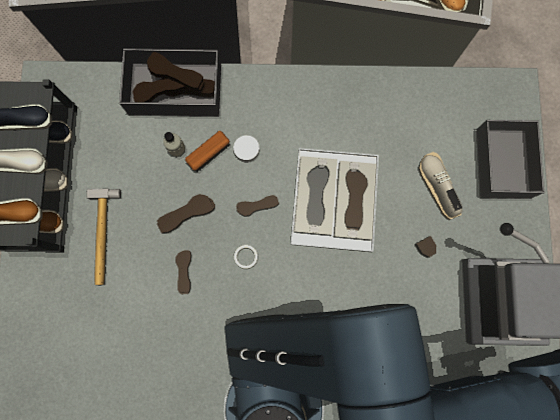

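```bash
python3 - <<'E'
import cv2,numpy as np
im=cv2.imread("pics/top0.png")
a=im[140:260,285:385]; b=im[180:250,145:295]
cv2.imwrite("pics/z1.png",cv2.resize(a,None,fx=5,fy=5,interpolation=cv2.INTER_CUBIC))
cv2.imwrite("pics/z2.png",cv2.resize(b,None,fx=5,fy=5,interpolation=cv2.INTER_CUBIC))
E
```

```text
(no output)
```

View pics/z1.png

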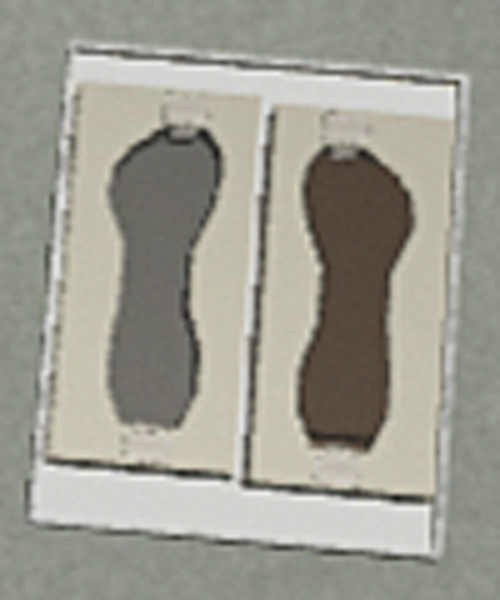

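View pics/z2.png

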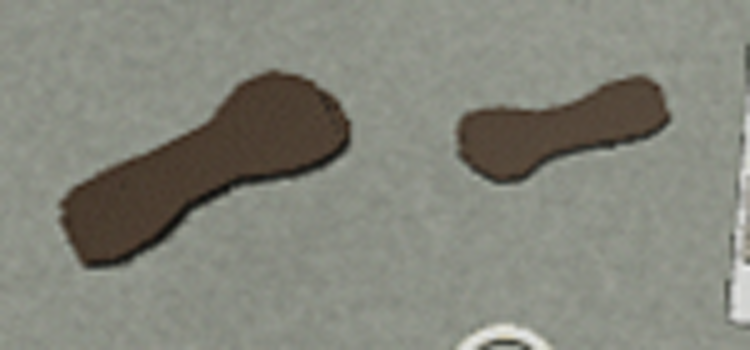

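```bash
cat > h.py <<'E'
import cv2,numpy as np
from cell import monitor, eyes, ticket, env
def cam(n):
    c=eyes.camera_info(n); f=210/np.tan(np.radians(c["vertical_fov"]/2))
    return np.array([[f,0,c["cx"]],[0,f,c["cy"]],[0,0,1]]),np.array(c["R"]),np.array(c["t"])
def ray(n,px,z):
    K,R,t=cam(n); px=np.atleast_2d(px).astype(float)
    d=(np.linalg.inv(K)@np.c_[px,np.ones(len(px))].T).T@R; o=-R.T@t
    return o+d*((z-o[2])/d[:,2])[:,None]
def proj(n,X):
    K,R,t=cam(n); p=(K@(R@np.atleast_2d(X).T+t[:,None])).T
    return p[:,:2]/p[:,2:]
def rect(im,n,z,x0,y0,L,W,s=0.0005):
    # out pixel (u,v): world x=x0+L-v*s (up=+x), y=y0+W-u*s (left=+y)
    K,R,t=cam(n); H=K@np.c_[R[:,0],R[:,1],R[:,2]*z+t]
    A=np.array([[0,-s,x0+L],[-s,0,y0+W],[0,0,1]])
    return cv2.warpPerspective(im,np.linalg.inv(H@A),(int(W/s),int(L/s)),flags=cv2.INTER_CUBIC)
E
python3 - <<'E'
from h import *
print(ray("top",[(187,213),(297,150),(378,158),(374,251),(292,244),(318,195)],0.02).round(3))
print(ray("scene",[(327,187),(300,220),(258,240)],0.02).round(3))
im=cv2.imread("pics/top0.png")
K,R,t=cam("top")
p=ray("top",[(187,213),(335,200)],0.02)
for i,(c,z) in enumerate([(p[0],.022),(p[1],.03),(p[1],.014)]):
    L=W=.16*1.9
    r=rect(im,"top",z,c[0]-L/2,c[1]-W/2,L,W); print(c,r.shape)
    cv2.imwrite(f"pics/r{i}.png",cv2.resize(r,(580,580)))
    np.save(f"r{i}.npy",r); np.save(f"c{i}.npy",[c[0]-L/2,c[1]-W/2,L,W])
E
```

```text
[[ 0.5    0.244  0.02 ]
 [ 0.682 -0.053  0.02 ]
 [ 0.663 -0.277  0.02 ]
 [ 0.405 -0.262  0.02 ]
 [ 0.42  -0.042  0.02 ]
 [ 0.556 -0.112  0.02 ]]
[[ 0.502  0.243  0.02 ]
 [ 0.541  0.042  0.02 ]
 [ 0.506 -0.101  0.02 ]]
[0.50027938 0.24370737 0.02      ] (608, 608, 3)
[ 0.54262148 -0.15788632  0.02      ] (608, 608, 3)
[ 0.54262148 -0.15788632  0.02      ] (608, 608, 3)
```

View pics/r0.png

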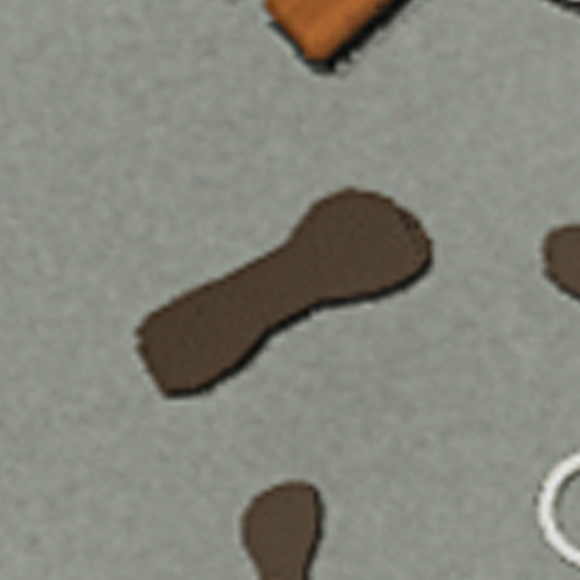

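View pics/r1.png

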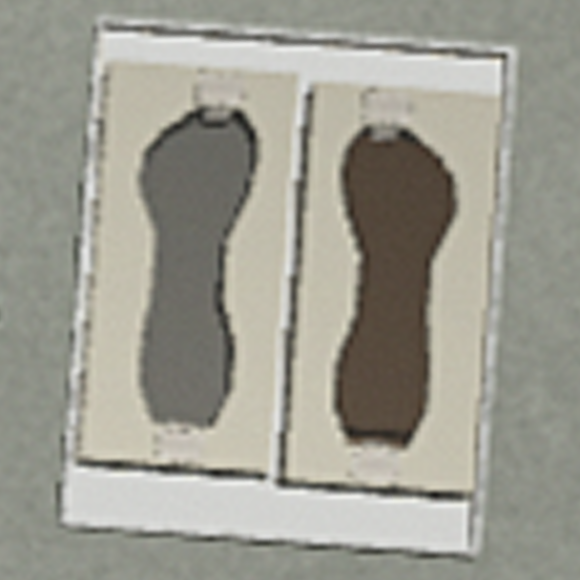

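```bash
cat > m.py <<'E'
from h import *
def toworld(p,c,s=.0005):
    p=np.asarray(p,float); return np.c_[c[0]+c[2]-p[:,1]*s, c[1]+c[3]-p[:,0]*s]
r=np.load("r1.npy");c=np.load("c1.npy")
for q in [(200,250),(120,250),(400,250),(300,50),(240,40),(10,10),(235,500)]:  # 580 coords
    print(q,r[int(q[1]*1.048),int(q[0]*1.048)])
E
python3 m.py; python3 - <<'E'
from h import *
r=np.load("r0.npy")
for q in [(300,260),(370,240),(380,297),(100,100),(160,390)]: print(q,r[int(q[1]*1.048),int(q[0]*1.048)])
E
```

```text
(200, 250) [ 99 106 107]
(120, 250) [174 191 196]
(400, 250) [55 70 81]
(300, 50) [231 233 232]
(240, 40) [129 132 132]
(10, 10) [145 153 150]
(235, 500) [209 211 210]
(300, 260) [47 61 75]
(370, 240) [50 63 77]
(380, 297) [53 56 56]
(100, 100) [139 149 145]
(160, 390) [80 91 98]
```

```bash
cat > m.py <<'E'
from h import *
def toworld(p,c,s=.0005):
    p=np.asarray(p,float).reshape(-1,2)+.5; return np.c_[c[0]+c[2]-p[:,1]*s, c[1]+c[3]-p[:,0]*s]
def comps(m):
    cs,_=cv2.findContours(m.astype(np.uint8),cv2.RETR_CCOMP,cv2.CHAIN_APPROX_NONE)
    return sorted(cs,key=cv2.contourArea,reverse=True)
def show(r,cs,fn):
    q=r.copy(); cv2.drawContours(q,cs,-1,(0,0,255),1); cv2.imwrite(fn,q[:600])
def prof(P,ctr,ang,name):
    u=np.array([np.cos(ang),np.sin(ang)]);v=np.array([-u[1],u[0]])
    X=(P-ctr)@u;Y=(P-ctr)@v
    print(name,"x ext",(X.min()*1e3).round(1),(X.max()*1e3).round(1))
    for x in np.arange(-.075,.08,.015):
        k=abs(X-x)<.002; y=Y[k]
        if k.any():
            print("  x%4d y %6.1f %6.1f mid %5.2f w %5.1f"%(round(x*1e3),1e3*np.median(y[y<y.mean()]),1e3*np.median(y[y>y.mean()]),1e3*(np.median(y[y<y.mean()])+np.median(y[y>y.mean()]))/2,1e3*np.ptp(y)))
if __name__=="__main__":
    r=np.load("r1.npy").astype(int);c=np.load("c1.npy")
    beige=((r[...,2]-r[...,0])>11)&(r[...,2]>150)
    beige=cv2.morphologyEx(beige.astype(np.uint8),cv2.MORPH_OPEN,np.ones((5,5)))
    cs=comps(beige); cs=cs[:4]; show(r.astype(np.uint8),cs,"pics/b.png")
    for q in cs:
        w=toworld(q,c); (m,(a,b),an)=cv2.minAreaRect((w*1000).astype(np.float32)); print(cv2.contourArea(q),np.round(m,1),round(a,1),round(b,1),round(an,2))
    rb=np.load("r1.npy"); 
    r=np.load("r0.npy").astype(int);c=np.load("c0.npy")
    br=((r[...,2]-r[...,0])>14)&(r[...,2]<110)
    cs=comps(br)[:1]; show(r.astype(np.uint8),cs,"pics/s.png")
    w=toworld(cs[0],c); (m,(a,b),an)=cv2.minAreaRect((w*1000).astype(np.float32)); print("sole",np.round(m,1),a,b,an)
    np.save("sole.npy",w)
E
python3 m.py; python3 -c "
import cv2,numpy as np
cv2.imwrite('pics/bs.png',cv2.resize(np.hstack([cv2.imread('pics/b.png'),cv2.imread('pics/s.png')]),(800,400)))"
```

```text
83328.5 [ 555.2 -104.1] 104.7 210.1 86.17
82036.0 [ 544.1 -212.8] 100.7 210.3 85.79
31824.5 [ 544.6 -213.5] 63.7 171.4 88.22
31297.0 [ 556.2 -104.3] 63.0 170.5 83.26
sole [503.5 250.2] 57.65108108520508 163.14767456054688 27.562362670898438
```

View pics/bs.png

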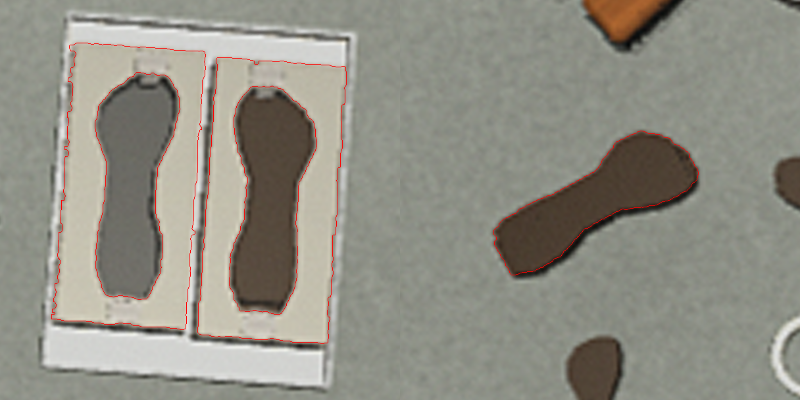

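```bash
cat > n.py <<'E'
from m import *
r=np.load("r1.npy").astype(int);c=np.load("c1.npy")
beige=((r[...,2]-r[...,0])>11)&(r[...,2]>150)
beige=cv2.morphologyEx(beige.astype(np.uint8),cv2.MORPH_OPEN,np.ones((5,5)))
cs=comps(beige)[:4]
def edges(w,a,ctr):
    u=np.array([np.cos(a),np.sin(a)]);v=np.array([-u[1],u[0]])
    X=(w-ctr)@u;Y=(w-ctr)@v
    out={}
    for nm,k,s,q in (("L",(Y>.04)&(abs(X)<.095),X,Y),("R",(Y<-.04)&(abs(X)<.095),X,Y),("F",(X>.095)&(abs(Y)<.04),Y,X),("B",(X<-.095)&(abs(Y)<.04),Y,X)):
        p=np.polyfit(s[k],q[k],1)
        for _ in range(4):
            e=q[k]-np.polyval(p,s[k]); g=abs(e)<max(.0008,1.5*np.median(abs(e))); p=np.polyfit(s[k][g],q[k][g],1)
        out[nm]=(round(np.degrees(np.arctan(p[0])),2),round(p[1]*1e3,2))
    return out
for q,ctr in((cs[0],(.5552,-.1041)),(cs[1],(.5441,-.2128))):
    print(edges(toworld(q,c),np.radians(-4),np.array(ctr)))
prof(toworld(cs[3],c),np.array([.5552,-.1041]),np.radians(-4),"cutout")
prof(toworld(cs[2],c),np.array([.5441,-.2128]),np.radians(-4),"mate")
prof(np.load("sole.npy"),np.array([.5035,.2502]),np.radians(-62.5),"loose")
E
python3 n.py
```

```text
{'L': (np.float64(-0.9), np.float64(49.71)), 'R': (np.float64(-0.14), np.float64(-50.25)), 'F': (np.float64(0.2), np.float64(104.41)), 'B': (np.float64(0.18), np.float64(-104.14))}
{'L': (np.float64(-0.35), np.float64(49.4)), 'R': (np.float64(-0.08), np.float64(-49.41)), 'F': (np.float64(0.26), np.float64(104.31)), 'B': (np.float64(-0.13), np.float64(-104.27))}
cutout x ext -84.7 85.8
  x -75 y  -22.9   16.0 mid -3.42 w  40.6
  x -60 y  -28.4   21.3 mid -3.52 w  50.2
  x -45 y  -28.8   21.8 mid -3.50 w  50.8
  x -30 y  -25.2   20.8 mid -2.19 w  46.2
  x -15 y  -21.1   18.7 mid -1.22 w  40.2
  x   0 y  -20.6   18.0 mid -1.27 w  38.8
  x  15 y  -20.7   18.6 mid -1.04 w  40.1
  x  30 y  -26.6   24.6 mid -0.99 w  52.7
  x  45 y  -31.5   29.1 mid -1.20 w  61.2
  x  60 y  -34.0   26.2 mid -3.92 w  61.6
  x  75 y  -30.4   12.0 mid -9.19 w  46.1
mate x ext -84.9 86.0
  x -75 y  -16.9   24.0 mid  3.56 w  42.1
  x -60 y  -22.0   28.4 mid  3.19 w  51.1
  x -45 y  -22.4   28.6 mid  3.10 w  51.7
  x -30 y  -21.0   25.2 mid  2.09 w  46.7
  x -15 y  -19.0   20.2 mid  0.63 w  39.9
  x   0 y  -19.5   20.4 mid  0.47 w  40.5
  x  15 y  -19.4   19.8 mid  0.16 w  41.6
  x  30 y  -26.0   25.8 mid -0.12 w  53.1
  x  45 y  -30.8   30.9 mid  0.04 w  62.4
  x  60 y  -27.7   33.3 mid  2.82 w  61.3
  x  75 y  -13.1   28.9 mid  7.91 w  45.6
loose x ext -81.6 81.6
  x -75 y  -24.7   13.7 mid -5.51 w  39.1
  x -60 y  -28.2   17.0 mid -5.61 w  45.6
  x -45 y  -27.3   18.1 mid -4.62 w  45.9
  x -30 y  -23.6   17.2 mid -3.24 w  41.6
  x -15 y  -18.2   16.5 mid -0.82 w  35.2
  x   0 y  -17.7   16.5 mid -0.64 w  34.9
  x  15 y  -18.0   18.0 mid  0.01 w  37.1
  x  30 y  -23.2   25.6 mid  1.21 w  50.1
  x  45 y  -27.2   28.5 mid  0.63 w  56.1
  x  60 y  -28.6   24.7 mid -1.95 w  55.5
  x  75 y  -25.2    8.4 mid -8.41 w  38.2
```

Emit:
{"name": "apply_moves", "arguments": {"increments": [[[0,0,10],[27,56,0],0],[[0,0,20.6],[54,112,0],0],[[0,0,31.2],[81,168,0],0],[[0,0,41.8],[108,224,0],0],[[0,0,52.4],[135,280,0],0]]}}

```text
t: 0.72
eef_pos: [0.2655, -0.2525, 0.2312]
ee_rot: [0.837, 0.548, 0.0, 0.0]
ft_force: [1.5, 0.0, -1.1]
width: 0.0853
```

Emit:
{"name": "apply_moves", "arguments": {"increments": [[[0,0,10.6],[27,56,0],0],[[0,0,21.2],[54,112,0],0],[[0,0,31.8],[81,168,0],0],[[0,0,42.4],[108,224,0],0],[[0,0,52.8],[135,280,0],0]]}}

```text
t: 1.35
eef_pos: [0.4006, 0.0278, 0.2314]
ee_rot: [0.506, 0.863, 0.0, 0.0]
ft_force: [1.6, -1.4, 0.7]
width: 0.0852
```

```bash
cat > st.py <<'E'
from h import *
from scipy.spatial.transform import Rotation as Rr
s=monitor.state(); R=Rr.from_quat(s["ee_rot"]).as_matrix()
print("t",round(s["t"],2),"pos",(s["eef_pos"]*1e3).round(1),"yawy",np.degrees(np.arctan2(R[1,1],R[0,1])).round(2),"zax",R[:,2].round(4),"F",s["ft_force"].round(1),"M",s["ft_torque"].round(2),"w",round(s["width"]*1e3,1),"q",s["qpos"].round(2))
E
python3 st.py
```

```text
t 1.35 pos [400.6  27.8 231.4] yawy 29.25 zax [ 5.e-04 -2.e-04 -1.e+00] F [ 1.6 -1.4  0.7] M [-0.01 -0.03 -0.02] w 85.2 q [-0.05  0.07  2.   -0.    1.06 -0.56]
```

Emit:
{"name": "apply_moves", "arguments": {"increments": [[[0,0,-0.3],[26,55,0],0],[[0,0,-0.3],[52,110,-10],0],[[0,0,-0.3],[78,165,-30],0],[[0,0,-0.3],[102,220,-60],0],[[0,0,-0.3],[102.7,221,-100],0]]}}

```text
t: 1.98
eef_pos: [0.5039, 0.2497, 0.1305]
ee_rot: [0.509, 0.86, 0.001, 0.001]
ft_force: [0.1, -1.4, -1.1]
width: 0.0855
```

Emit:
{"name": "apply_moves", "arguments": {"increments": [[[0,0,0],[0,0,-30],0],[[0,0,0],[0,0,-60],0],[[0,0,0],[0,0,-80],0],[[0,0,0],[0,0,-80],0],[[0,0,0],[0,0,-80],0]]}}

```text
t: 2.6
eef_pos: [0.5032, 0.2468, 0.052]
ee_rot: [0.511, 0.86, 0.0, 0.0]
ft_force: [-0.1, 0.2, -0.2]
width: 0.0853
```

```bash
python3 st.py; python3 - <<'E'
from h import *
for n in("scene","top"):
    im=eyes.grab_frame(n); s=monitor.state(); p=proj(n,[s["eef_pos"]])[0].astype(int)
    x,y=max(p[0]-60,0),max(p[1]-60,0)
    cv2.imwrite(f"pics/g_{n}.png",cv2.resize(im[y:y+120,x:x+120],None,fx=4,fy=4,interpolation=cv2.INTER_CUBIC))
a=[cv2.imread(f"pics/g_{n}.png") for n in("scene","top")]
h=min(i.shape[0] for i in a)
cv2.imwrite("pics/g.png",cv2.resize(np.hstack([i[:h] for i in a]),(800,400)))
E
```

```text
t 2.6 pos [503.2 246.8  52. ] yawy 28.58 zax [ 7.e-04  3.e-04 -1.e+00] F [-0.1  0.2 -0.2] M [-0.03  0.03  0.02] w 85.3 q [ 0.37  0.61  1.75 -0.    0.78 -0.13]
```

View pics/g.png

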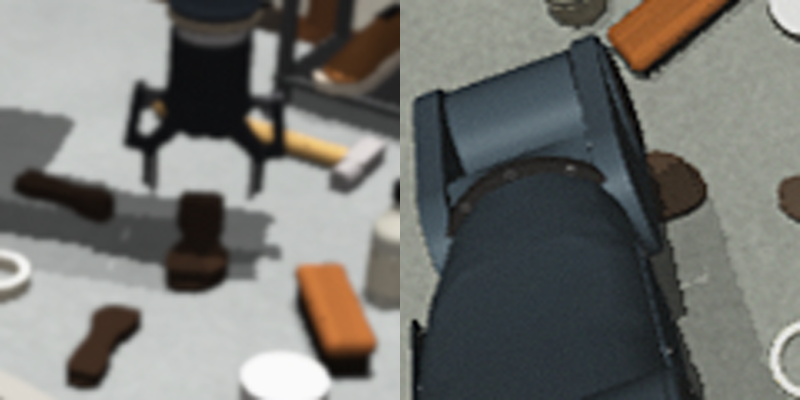

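```bash
python3 -c "
from h import *
print(ray('top',[(187,162),(196,170),(222,140),(206,134),(228,148)],.035).round(3))"
```

```text
[[0.639 0.248 0.035]
 [0.617 0.222 0.035]
 [0.703 0.155 0.035]
 [0.72  0.199 0.035]
 [0.681 0.137 0.035]]
```

Emit:
{"name": "apply_moves", "arguments": {"increments": [[[0,0,0.3],[0,2,-10],0],[[0,0,0.3],[0,2,-22],0],[[0,0,0.3],[0,2,-32],0],[[0,0,0.3],[0,2,-41],0],[[0,0,0.3],[0,2,-41],0]]}}

```text
t: 3.32
eef_pos: [0.5024, 0.2484, 0.0094]
ee_rot: [0.508, 0.861, -0.001, -0.0]
ft_force: [-0.3, 0.5, 0.2]
width: 0.0855
```

Brush is well clear. Close gently, then firmer.

Emit:
{"name": "apply_moves", "arguments": {"increments": [[[0,0,0],[0,0,1],1],[[0,0,0],[0,0,1],1],[[0,0,0],[0,0,1],1],[[0,0,0],[0,0,1],1],[[0,0,0],[0,0,1],1]], "force": 40}}

```text
t: 3.95
eef_pos: [0.5032, 0.2488, 0.0119]
ee_rot: [0.508, 0.861, 0.0, 0.0]
ft_force: [-0.8, 0.5, 6.1]
width: 0.0339
```

Emit:
{"name": "apply_moves", "arguments": {"increments": [[[0,0,0],[0,0,0],1],[[0,0,0],[0,0,0],1],[[0,0,0],[0,0,15],1],[[0,0,0],[0,0,60],1],[[0,0,0],[0,0,110],1]], "force": 60}}

```text
t: 4.58
eef_pos: [0.5024, 0.2484, 0.1229]
ee_rot: [0.508, 0.861, -0.0, -0.0]
ft_force: [0.9, -0.2, -1.6]
width: 0.033
```

```bash
python3 st.py; python3 - <<'E'
from h import *
for n in("scene","top"):
    im=eyes.grab_frame(n); s=monitor.state(); p=proj(n,[s["eef_pos"]])[0].astype(int)
    x,y=max(p[0]-60,0),max(p[1]-60,0)
    cv2.imwrite(f"pics/g_{n}.png",cv2.resize(im[y:y+120,x:x+120],None,fx=4,fy=4,interpolation=cv2.INTER_CUBIC))
a=[cv2.imread(f"pics/g_{n}.png") for n in("scene","top")]
cv2.imwrite("pics/g2.png",cv2.resize(np.hstack(a),(800,400)))
E
```

```text
t 4.58 pos [502.4 248.4 122.9] yawy 28.88 zax [-1.e-03 -4.e-04 -1.e+00] F [ 0.9 -0.2 -1.6] M [ 0.01 -0.02 -0.  ] w 33.0 q [ 0.38  0.5   1.72 -0.    0.92 -0.13]
```

View pics/g2.png

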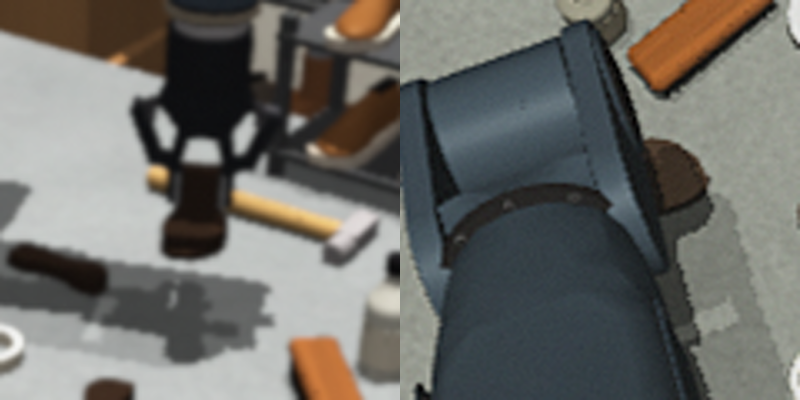

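Emit:
{"name": "apply_moves", "arguments": {"increments": [[[0,0,10],[8,-50,0],1],[[0,0,20.5],[17,-108,0],1],[[0,0,31],[26,-166,0],1],[[0,0,41.5],[35,-224,0],1],[[0,0,52],[44,-282,0],1]]}}

```text
t: 5.3
eef_pos: [0.5455, -0.0259, 0.1213]
ee_rot: [0.101, 0.995, 0.0, -0.0]
ft_force: [1.3, 0.3, -1.0]
width: 0.033
```

Emit:
{"name": "apply_moves", "arguments": {"increments": [[[0,0,3],[5,-40,0],1],[[0,0,4.85],[9,-65,-10],1],[[0,0,4.85],[9,-71.5,-30],1],[[0,0,4.85],[9,-71.5,-40],1],[[0,0,4.85],[9,-71.5,-40],1]]}}

```text
t: 5.92
eef_pos: [0.5542, -0.095, 0.0808]
ee_rot: [0.061, 0.998, 0.0, -0.001]
ft_force: [-0.5, 1.0, -0.6]
width: 0.0332
```

```bash
python3 st.py; python3 - <<'E'
from h import *
for n in("scene","top"):
    im=eyes.grab_frame(n); cv2.imwrite(f"pics/h_{n}.png",im); s=monitor.state(); p=proj(n,[s["eef_pos"]])[0].astype(int)
    x,y=max(p[0]-60,0),max(p[1]-60,0)
    cv2.imwrite(f"pics/g_{n}.png",cv2.resize(im[y:y+120,x:x+120],None,fx=4,fy=4,interpolation=cv2.INTER_CUBIC))
a=[cv2.imread(f"pics/g_{n}.png") for n in("scene","top")]
cv2.imwrite("pics/g3.png",cv2.resize(np.hstack(a),(800,400)))
E
```

```text
t 5.92 pos [554.2 -95.   80.8] yawy 82.96 zax [-1.5e-03  4.0e-04 -1.0e+00] F [-0.5  1.  -0.6] M [ 0.01 -0.03 -0.01] w 33.2 q [-0.25  0.57  1.73  0.    0.84 -1.7 ]
```

View pics/g3.png

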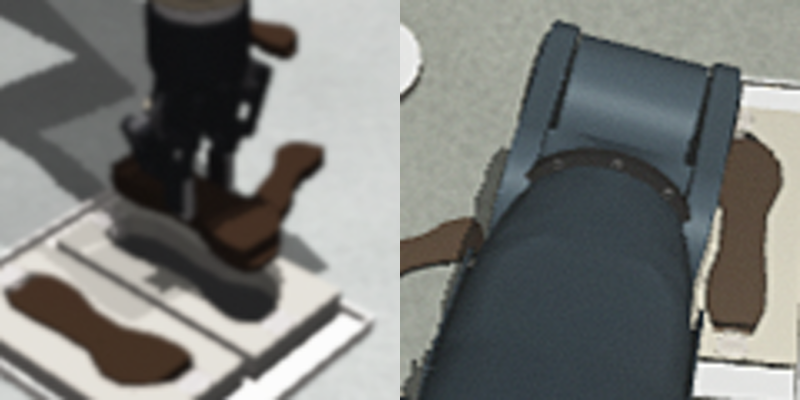

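Emit:
{"name": "apply_moves", "arguments": {"increments": [[[0,0,2.8],[1.2,-10.1,-10],1],[[0,0,2.8],[1.2,-10.1,-20],1],[[0,0,2.8],[1.2,-10.1,-32],1],[[0,0,2.8],[1.2,-10.1,-32],1],[[0,0,2.8],[1.2,-10.1,-32],1]]}}

```text
t: 6.65
eef_pos: [0.5561, -0.1055, 0.0495]
ee_rot: [0.037, 0.999, -0.0, 0.0]
ft_force: [0.2, 0.2, -0.8]
width: 0.0333
```

```bash
python3 st.py; python3 - <<'E'
from h import *
im=eyes.grab_frame("scene"); cv2.imwrite(f"pics/h2.png",im)
p=proj("scene",[[.555,-.105,.03]])[0].astype(int)
cv2.imwrite("pics/h2z.png",cv2.resize(im[p[1]-50:p[1]+50,p[0]-60:p[0]+60],None,fx=6,fy=6,interpolation=cv2.INTER_CUBIC)); print(p)
E
```

```text
t 6.65 pos [ 556.1 -105.5   49.5] yawy 85.74 zax [ 2.e-04 -0.e+00 -1.e+00] F [ 0.2  0.2 -0.8] M [-0.01  0.01 -0.01] w 33.3 q [-0.27  0.62  1.74  0.    0.78 -1.77]
[271 244]
```

View pics/h2z.png

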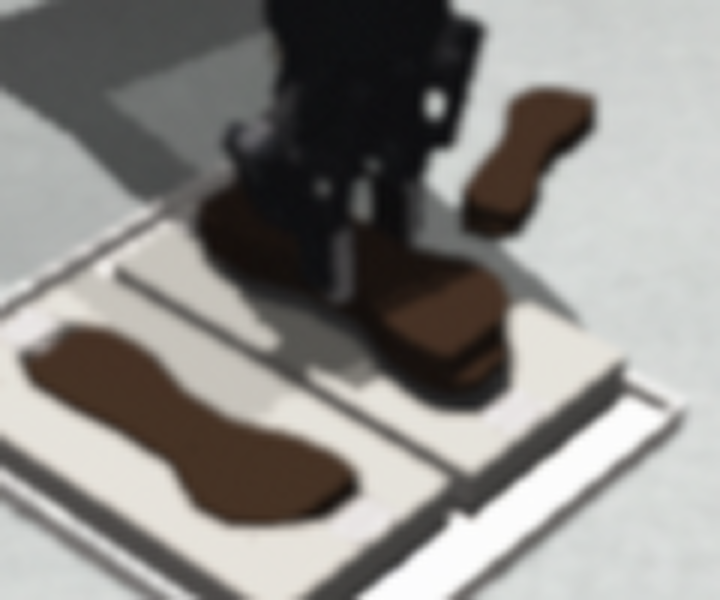

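Emit:
{"name": "apply_moves", "arguments": {"increments": [[[0,0,0],[-0.6,0.4,-4],1],[[0,0,0],[-0.6,0.4,-6],1],[[0,0,0],[-0.6,0.4,-8],1],[[0,0,0],[-0.6,0.4,-9],1],[[0,0,0],[-0.6,0.4,-10],1]]}}

```text
t: 7.32
eef_pos: [0.5557, -0.1053, 0.0395]
ee_rot: [0.037, 0.999, -0.0, 0.0]
ft_force: [2.3, 0.2, 3.6]
width: 0.0331
```

```bash
python3 st.py
```

```text
t 7.33 pos [ 555.7 -105.3   39.5] yawy 85.74 zax [ 9.e-04 -2.e-04 -1.e+00] F [2.3 0.2 3.6] M [ 0.09 -0.03 -0.01] w 33.1 q [-0.27  0.64  1.74  0.    0.76 -1.77]
```

Emit:
{"name": "apply_moves", "arguments": {"increments": [[[0,0,0],[0,0,-0.5],1],[[0,0,0],[0,0,-1],1],[[0,0,0],[0,0,-1.5],1],[[0,0,0],[0,0,-2],1],[[0,0,0],[0,0,-2],1]]}}

```text
t: 7.95
eef_pos: [0.556, -0.1053, 0.0378]
ee_rot: [0.037, 0.999, -0.0, 0.001]
ft_force: [3.8, 0.1, 5.9]
width: 0.0336
```

```bash
python3 st.py
```

```text
t 7.95 pos [ 556.  -105.3   37.8] yawy 85.74 zax [ 1.6e-03 -3.0e-04 -1.0e+00] F [3.8 0.1 5.9] M [ 0.2  -0.25 -0.01] w 33.6 q [-0.27  0.64  1.74  0.    0.76 -1.77]
```

Emit:
{"name": "apply_moves", "arguments": {"increments": [[[0,0,0],[0.5,0,0],1],[[0,0,0],[1,0,0],1],[[0,0,0],[1.5,0,-0.5],1],[[0,0,0],[2,0,-1],1],[[0,0,0],[2,0,-1.5],1]]}}

```text
t: 8.57
eef_pos: [0.5573, -0.1053, 0.0357]
ee_rot: [0.037, 0.999, -0.0, -0.0]
ft_force: [2.0, -0.4, 2.0]
width: 0.0335
```

```bash
python3 st.py
```

```text
t 8.57 pos [ 557.3 -105.3   35.7] yawy 85.74 zax [-1.e-04 -1.e-04 -1.e+00] F [ 2.  -0.4  2. ] M [ 0.   -0.17  0.01] w 33.5 q [-0.27  0.65  1.74 -0.    0.76 -1.77]
```

```bash
python3 - <<'E'
from h import *
im=eyes.grab_frame("scene")
p=proj("scene",[[.555,-.105,.03]])[0].astype(int)
cv2.imwrite("pics/h3z.png",cv2.resize(im[p[1]-50:p[1]+50,p[0]-60:p[0]+60],None,fx=6,fy=6,interpolation=cv2.INTER_CUBIC)); print(p)
E
```

```text
[271 244]
```

View pics/h3z.png

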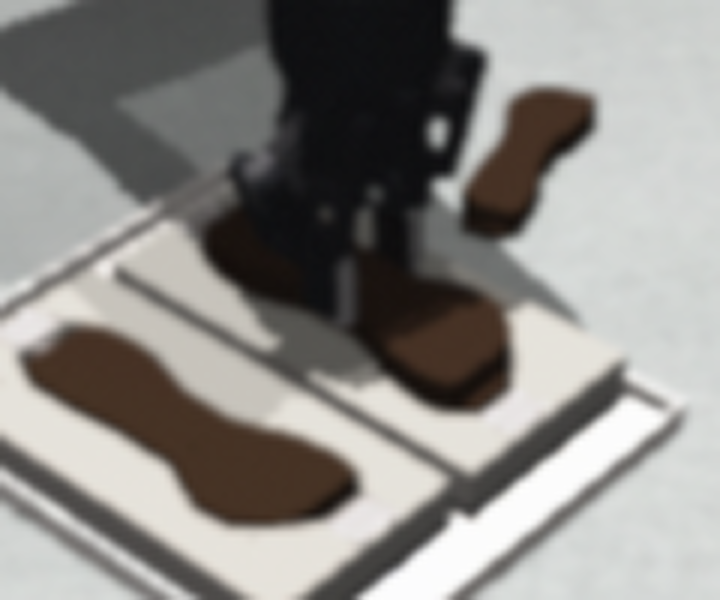

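Emit:
{"name": "apply_moves", "arguments": {"increments": [[[0,0,0],[0.4,0,-0.5],1],[[0,0,0],[0.7,0,-1],1],[[0,0,0],[0.7,0,-1.5],1],[[0,0,0],[0.7,0,-2],1],[[0,0,0],[0.7,0,-2],1]]}}

```text
t: 9.25
eef_pos: [0.5582, -0.1053, 0.0343]
ee_rot: [0.037, 0.999, -0.0, 0.0]
ft_force: [0.0, 1.0, 6.5]
width: 0.033
```

```bash
python3 st.py
```

```text
t 9.25 pos [ 558.2 -105.3   34.3] yawy 85.74 zax [ 4.e-04 -2.e-04 -1.e+00] F [0.  1.  6.5] M [ 0.02  0.12 -0.05] w 33.0 q [-0.27  0.65  1.73 -0.    0.75 -1.76]
```

Emit:
{"name": "apply_moves", "arguments": {"increments": [[[0,0,0],[0,0,0],0.3],[[0,0,0],[0,0,0],0.3],[[0,0,0],[0,0,0],0.3],[[0,0,0],[0,0,15],0.3],[[0,0,0],[0,0,45],0.3]]}}

```text
t: 9.88
eef_pos: [0.5575, -0.1051, 0.0793]
ee_rot: [0.037, 0.999, 0.0, -0.001]
ft_force: [0.6, -0.2, 1.3]
width: 0.0598
```

Emit:
{"name": "apply_moves", "arguments": {"increments": [[[0,0,0],[0,0,0],1],[[0,0,0],[16,-1,0],1],[[0,0,0],[46,-3.5,0],1],[[0,0,0],[46,-3.5,-8],1],[[0,0,0],[46,-3.5,-16],1]]}}

```text
t: 10.5
eef_pos: [0.603, -0.1086, 0.0618]
ee_rot: [0.037, 0.999, 0.0, -0.001]
ft_force: [-0.4, -0.6, -0.3]
width: -0.0001
```

```bash
python3 st.py;  python3 - <<'E'
from h import *
im=eyes.grab_frame("scene")
p=proj("scene",[[.555,-.105,.03]])[0].astype(int)
cv2.imwrite("pics/h4z.png",cv2.resize(im[p[1]-50:p[1]+50,p[0]-60:p[0]+60],None,fx=6,fy=6,interpolation=cv2.INTER_CUBIC)); print(p)
E
```

```text
t 10.5 pos [ 603.  -108.6   61.8] yawy 85.75 zax [-1.5e-03  3.0e-04 -1.0e+00] F [-0.4 -0.6 -0.3] M [ 0.03 -0.02 -0.  ] w -0.1 q [-0.25  0.67  1.6  -0.    0.87 -1.75]
[271 244]
```

View pics/h4z.png

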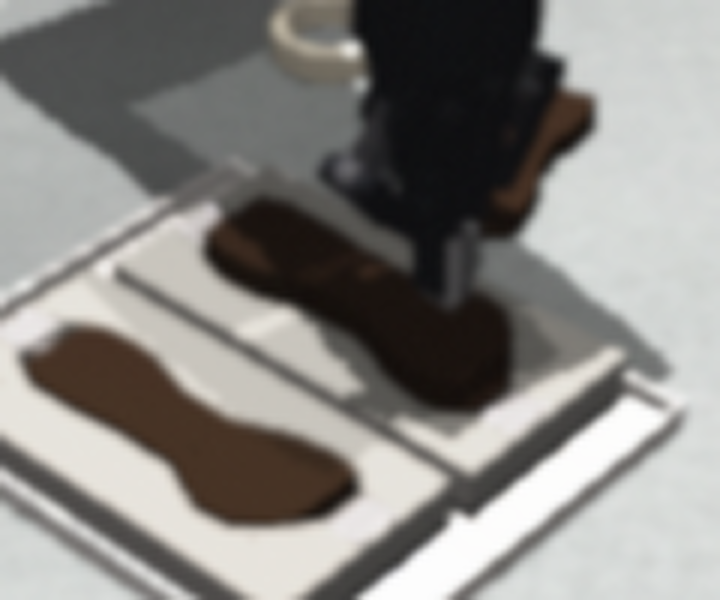

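Emit:
{"name": "apply_moves", "arguments": {"increments": [[[0,0,0],[3,0,-10],1],[[0,0,0],[3,0,-16],1],[[0,0,0],[3,0,-19],1],[[0,0,0],[3,0,-22],1],[[0,0,0],[3,0,-24],1]]}}

```text
t: 11.18
eef_pos: [0.6072, -0.1088, 0.0389]
ee_rot: [0.037, 0.999, -0.0, 0.0]
ft_force: [-0.1, -0.6, 1.4]
width: -0.0001
```

Emit:
{"name": "apply_moves", "arguments": {"increments": [[[0,0,0],[0,0,-1.5],1],[[0,0,0],[0,0,-3],1],[[0,0,0],[0,0,-4],1],[[0,0,0],[0,0,-5],1],[[0,0,0],[0,0,-6],1]]}}

```text
t: 11.8
eef_pos: [0.607, -0.1089, 0.0341]
ee_rot: [0.037, 0.999, -0.0, -0.0]
ft_force: [-8.9, 1.4, 23.4]
width: -0.0
```

```bash
python3 st.py
```

```text
t 11.8 pos [ 607.  -108.9   34.1] yawy 85.75 zax [-2.e-04 -2.e-04 -1.e+00] F [-8.9  1.4 23.4] M [ 0.15  1.7  -0.04] w -0.0 q [-0.25  0.72  1.6  -0.    0.83 -1.75]
```

Emit:
{"name": "apply_moves", "arguments": {"increments": [[[0,0,0],[0,0,30],1],[[0,0,0],[-50,4,32],1],[[0,0,0],[-105,7.8,32],1],[[0,0,0],[-105,7.8,22],1],[[0,0,0],[-105,7.8,20],1]]}}

```text
t: 12.42
eef_pos: [0.5025, -0.1011, 0.0526]
ee_rot: [0.037, 0.999, -0.0, 0.0]
ft_force: [0.6, -0.2, -0.2]
width: -0.0004
```

Emit:
{"name": "apply_moves", "arguments": {"increments": [[[0,0,0],[0,0,-6],1],[[0,0,0],[0,0,-10],1],[[0,0,0],[0,0,-13],1],[[0,0,0],[0,0,-16],1],[[0,0,0],[0,0,-18],1]]}}

```text
t: 13.05
eef_pos: [0.5022, -0.101, 0.0346]
ee_rot: [0.037, 0.999, -0.0, 0.0]
ft_force: [0.1, 0.2, 2.0]
width: -0.0003
```

```bash
python3 st.py
```

```text
t 13.05 pos [ 502.2 -101.    34.6] yawy 85.74 zax [ 2.e-04 -1.e-04 -1.e+00] F [0.1 0.2 2. ] M [-0.06  0.01  0.04] w -0.3 q [-0.29  0.58  1.88 -0.    0.68 -1.79]
```

Emit:
{"name": "apply_moves", "arguments": {"increments": [[[0,0,0],[0,0,-1],1],[[0,0,0],[0,0,-2],1],[[0,0,0],[0,0,-3],1],[[0,0,0],[0,0,-4],1],[[0,0,0],[0,0,-4],1]]}}

```text
t: 13.68
eef_pos: [0.5019, -0.1009, 0.032]
ee_rot: [0.037, 0.999, 0.0, -0.0]
ft_force: [-7.0, 2.2, 23.5]
width: 0.0001
```

```bash
python3 st.py
```

```text
t 13.68 pos [ 501.9 -100.9   32. ] yawy 85.75 zax [-3.e-04  1.e-04 -1.e+00] F [-7.   2.2 23.5] M [ 0.34  1.24 -0.  ] w 0.1 q [-0.29  0.59  1.88 -0.    0.67 -1.79]
```

Emit:
{"name": "apply_moves", "arguments": {"increments": [[[0,0,0],[0,0,25],1],[[0,0,0],[50,-4,30],1],[[0,0,0],[105,-7.8,20],1],[[0,0,0],[105,-7.8,8],1],[[0,0,0],[105,-7.8,4],1]]}}

```text
t: 14.3
eef_pos: [0.6055, -0.1084, 0.0333]
ee_rot: [0.037, 0.999, 0.0, -0.002]
ft_force: [-0.3, 0.5, -0.1]
width: -0.0001
```

Emit:
{"name": "apply_moves", "arguments": {"increments": [[[0,0,0],[0,0,-1],1],[[0,0,0],[0,0,-2],1],[[0,0,0],[0,0,-3],1],[[0,0,0],[0,0,-4],1],[[0,0,0],[0,0,-4],1]]}}

```text
t: 14.92
eef_pos: [0.607, -0.1088, 0.032]
ee_rot: [0.037, 0.999, -0.0, 0.0]
ft_force: [-5.3, 1.2, 12.0]
width: 0.0001
```

```bash
python3 st.py
```

```text
t 14.93 pos [ 607.  -108.8   32. ] yawy 85.74 zax [ 1.e-04 -1.e-04 -1.e+00] F [-5.3  1.2 12. ] M [0.1  0.9  0.08] w 0.1 q [-0.25  0.72  1.6  -0.    0.82 -1.75]
```

Both ends stop hard at 32.0 mm. Retreat and look.

Emit:
{"name": "apply_moves", "arguments": {"increments": [[[0,0,0],[0,0,40],1],[[0,0,0],[0,0,100],1],[[0,0,0],[-50,-30,150],1],[[0,0,0],[-90,-70,170],1],[[0,0,0],[-120,-120,180],1]]}}

```text
t: 15.55
eef_pos: [0.4896, -0.2238, 0.2113]
ee_rot: [0.036, 0.999, -0.001, 0.001]
ft_force: [0.4, -1.4, -0.6]
width: -0.0
```

Emit:
{"name": "apply_moves", "arguments": {"increments": [[[0,0,0],[-30,-55,0],1],[[0,0,0],[-60,-105,0],1],[[0,0,0],[-100,-150,0],1],[[0,0,0],[-140,-190,0],1],[[0,0,0],[-170,-230,0],1]]}}

```text
t: 16.18
eef_pos: [0.319, -0.4543, 0.2097]
ee_rot: [0.037, 0.999, -0.0, 0.0]
ft_force: [0.7, 0.0, -0.1]
width: -0.0002
```

```bash
python3 st.py;  python3 - <<'E'
from h import *
a=[]
for n in("scene","top"):
    im=eyes.grab_frame(n); cv2.imwrite(f"pics/fin_{n}.png",im)
    p=proj(n,[[.555,-.14,.03]])[0].astype(int)
    a.append(cv2.resize(im[p[1]-60:p[1]+60,p[0]-60:p[0]+60],(400,400),interpolation=cv2.INTER_CUBIC))
cv2.imwrite("pics/fin.png",np.hstack(a))
E
```

```text
t 16.18 pos [ 319.  -454.3  209.7] yawy 85.71 zax [ 2.e-04 -4.e-04 -1.e+00] F [ 0.7  0.  -0.1] M [ 0.04 -0.02 -0.05] w -0.2 q [-1.04  0.38  1.66 -0.    1.1  -2.54]
```

View pics/fin.png

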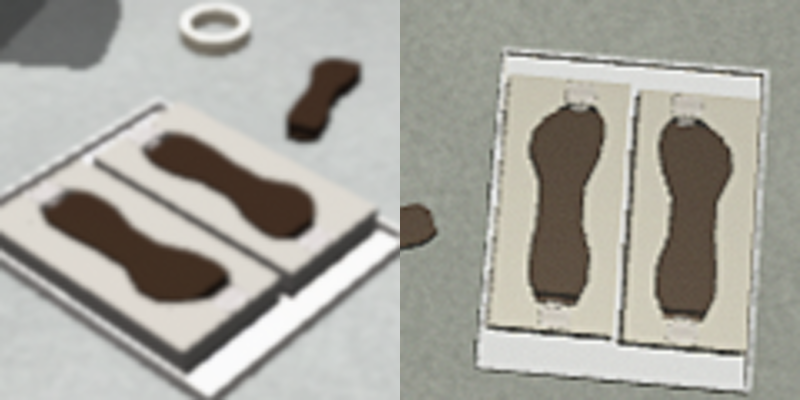

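View pics/fin_top.png

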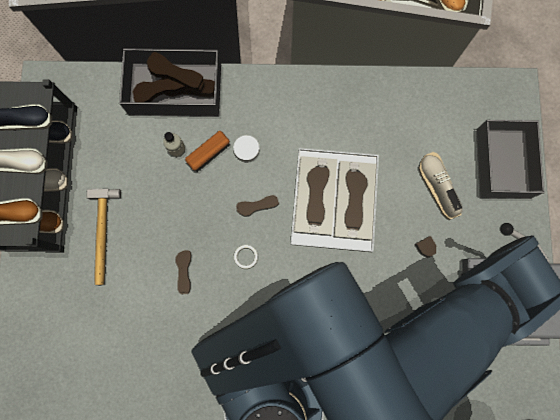

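The loose sole (about 318,195 in the top view) sits in its cutout looking just like the mate (355,200). Both toes point the same way and the bystanders are where they were.

```bash
python3 -c "
from cell import ticket
print(ticket.job_done())"
```

```text
the job is handed in; nothing more can be done
None
```

The largest loose sole is pressed home in the left cutout, toe the same way as its mate, and the job was handed in at about 16.3 s of the 58 s.

- **Placing:** I gripped the sole at its waist, carried it over the insert I had found in the top view, and felt for the mouth. The place where it dropped in was about 2–3 mm toewards of my camera estimate.
- **Pressing:** With the fingers shut I pressed the toe, then the heel, then the toe again. Both ends stopped hard with their tops at 32.0 mm over the bench. The wrist force stayed under 25 N in every reading.
- **Last check:** The final pictures show the sole seated like its mate and the gripper clear. By eye, the bystanders are where they were.
- **Not measured directly:** I could not read the clip joints. That they snapped is inferred from the 32 mm stops and the pictures. No check failed or disagreed.

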